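Swap the battery pack of the trim router

TASK

The pack on the trim router is flat: squeeze its two side buttons, slide it off and slide it onto the empty charger until it is fully home and locked. Then take the charged pack off the other charger in the same way and slide it onto the router, fully home and locked, and let go. Leave the glue bottle, jar, clamp and plane as they are.

Things in the scene. Friction and masses are not known exactly. Their poses are not given: they have to be found in the camera images.
- flat_pack_mid (a point): Flat 12 V slide pack, on the router at first: dark, 76 mm long (x), 50 wide (y), 56 tall, 0.3 kg. A grey spring button on each long side, 18 mm long, 22 tall, 7 proud (64 mm over both). Point: half-way between the buttons, 36 mm above its underside, 8 behind its mid-length. Axes: x the way it slides on, y to its left, z up. The lowest 14 mm is a foot and flange, at most 42 wide.
- full_pack_mid (a point): The charged pack, on one of the chargers at first. Same shape, size, point and axes as the flat pack.
- router_seat (a point): Pack seat on the trim router (upright, aluminium and grey, fixed in a plywood dock 104 x 96 mm; green-grey head 96 x 70 mm). Point: where the pack's own point is when fully home (within 4 mm of play). x: the way a pack slides on to its stop; z up. Deck 36 mm below the point, 150 mm above the bench; rails up to 14 mm above the deck.
- charger_a_seat (a point): Pack seat on the charger that holds the charged pack: grey box 110 (x) x 84 mm, screwed down, deck 45 mm above the bench. Seat, point and axes as on the router. On every seat, lips hold the pack down: it slides off straight along -x, and only when 26 mm or more back (28 to 30 is best) can it be lifted out or set down on the deck, then slid +x.
- charger_b_seat (a point): Pack seat on the empty charger, which is identical to the other one. Where a pack is set down (28 mm back from home), walls stand 3 mm beside its flange; their tops are bevelled and lead in up to 5 mm; farther in the rails narrow to 1.8 mm a side.
- flat_pack_l (a joint): Left (+y) button of the flat pack: 0 m out, 0.007 fully in; spring 3 N at the start, 10 N at the end. Its tooth locks the pack when home and the button is out. Both must be pressed at least 6 mm to free the pack. Held squeezed the pack also slides on freely; it locks when let go at home.
- flat_pack_r (a joint): Right (-y) button of the flat pack, likewise.
- full_pack_l (a joint): Left (+y) button of the charged pack, likewise.
- full_pack_r (a joint): Right (-y) button of the charged pack, likewise.
- glue_mid (a point): White glue bottle standing between the machines, 46 mm across, 185 mm tall; point on its axis 90 mm up. Bystander.
- jar_mid (a point): Small clear jar with a steel lid standing between the machines, 46 mm across, 75 mm tall; point on its axis 37 mm up. Bystander.
- clamp_mid (a point): F-clamp lying flat beyond the machines, bar 300 mm along its y, arms and red handle reaching 100 mm to its +x, 26 mm high; point at the middle of the bar. Bystander.
- plane_mid (a point): Small steel block plane lying beyond the machines, 160 mm along its y, 48 mm wide, about 50 mm tall; point 20 mm above its sole's middle. Bystander.
Not all that is in view belongs to the job. What is shaped like the part that bears full_pack_mid but orange is not meant.

How it is judged (in metres and radians):
On the way, in this order (a step that is already met when the one before it is completed fails the run):
1. the flat pack is off the router (distance between flat_pack_mid and router_seat above 0.08 m), for 0.1 s.
2. the flat pack is fully home on the empty charger, locked, both buttons out (distance between flat_pack_mid and charger_b_seat below 0.006 m and value of joint each of flat_pack_l, flat_pack_r below 0.002 m), for 0.2 s.
3. then the charged pack is off its charger (distance between full_pack_mid and charger_a_seat above 0.08 m), for 0.1 s.
At the end, for the whole second after the job is handed in: The flat pack is fully home on the charger that was empty and the charged pack fully home on the router (each pack's point within 6 mm of the seat's), all four buttons out (under 2 mm), so both are locked (all of step 2 and distance between full_pack_mid and router_seat below 0.006 m and value of joint each of full_pack_l, full_pack_r below 0.002 m); the robot touches nothing.
It fails at once if the glue is moved more than 30 mm or tipped over (distance of glue_mid from where it was at the start of the episode above 0.03 m or angle between glue_mid's own z axis and vertical above 0.4 rad).
It fails at once if the jar is moved more than 30 mm or tipped over (distance of jar_mid from where it was at the start of the episode above 0.03 m or angle between jar_mid's own z axis and vertical above 0.4 rad).
It fails at once if the clamp is moved more than 30 mm or tipped over (distance of clamp_mid from where it was at the start of the episode above 0.03 m or angle between clamp_mid's own z axis and vertical above 0.4 rad).
It fails at once if the plane is moved more than 30 mm or tipped over (distance of plane_mid from where it was at the start of the episode above 0.03 m or angle between plane_mid's own z axis and vertical above 0.4 rad).
It also fails if it takes over 67 s, if anything falls off the work surface, if the arm or the gripper's body presses on something with over 40 N, if the wrist force passes 120 N, or if a joint passes its speed limit or range.

ROBOT

A 6-joint arm with a two-finger parallel gripper is mounted at the origin on the work surface. World frame = base frame: x ahead of the robot, y to its left, z up, the work surface at z = 0. Lengths are in mm, angles in degrees, forces in N, time in s.
With the tool pointing down it reaches from about 250 to 775 mm from the base axis. Payload 8.9 kg.
Tool frame: the origin (TCP) lies on the centre line of the jaws, within the pads' length; the fingertips stand bot.tip_extent ahead of it and the grasp point (between the pads) lies 11 mm behind it (bot.tip_extent is the distance from the TCP to the fingertips, in mm); z points along the fingers, y is the direction in which the jaws open and shut (so a half turn about z gives the same grasp; the last joint's range is limited). The gripper opens to 85 mm and grips with 20 to 120 N. Pads are 22 mm wide; open, the fingers measure 114 mm over their backs; the gripper's body (76 mm by 85 mm) begins 54 mm behind the grasp point. The pads swing forward as they close: fully open they stand 13 mm farther back than shut.
Start: joints at [66.79, 16.656, -8.789, 64.555, 0, 82.019], TCP at [137.902, 506.564, 239.305] pointing down, gripper open.
Joint ranges: [-144.48, 144.48], [-52.06, 99.96], [-74.48, 78.29], [-112.23, 115.85], [-86.99, 84.42], [-180, 180]. Speed limits (degrees/s): [127.2, 127.2, 159.86, 180, 180, 180].

INTERFACE

Orientations are given as [roll, pitch, yaw] about the fixed x, y, z axes, in that order (R = Rz(yaw) Ry(pitch) Rx(roll)).
In Python, from cell import bot, optics, nets gives the robot as it stands.
- The arm moves only by the shell command python3 -m crank 'ROWS' [FORCE]. ROWS is JSON, a list of rows, each a list of 5 numbers: the opening, from 0 (shut) to 1 (fully open), then the shift along the world's x, y, z in m, then the turn about the world's z in degrees. In form: [[fingers, tx, ty, tz, twist], ...]. A call has 1 to 10 rows; each row is the pose to reach, as a shift and turn from the pose commanded when the call began; what a row does not reach only later rows make up. A row lasts 1/12 s, in which the tool goes at most 41.7 mm and 7.16 degrees, less where a joint would pass 70% of its speed; a pose out of reach is approached as far as the arm can. A call with a gripper value outside its range is refused whole. The fingers move at their own pace and stop on an object; FORCE is the grip in N (left out, the last holds). Time passes only in rows, so rows that repeat a pose let the fingers close. It gives the time, the measured TCP pose, the force and the opening at its end, in the units of the state.
- bot.get_state(): the state, without advancing time (a new reading comes with each control period).
- optics.capture(name): name is "side" or "top"; returns a dict with "frame" (480x640x3 uint8, red, green, blue), "intrinsics" (3x3 intrinsics, pixels), "rvec" (rotation vector, rad) and "tvec" (3), from world to camera coordinates, as OpenCV has them. Camera axes: x right, y down, z forward; pixel columns grow to the right and rows downward; lengths in mm; the calibration is good to about 2 mm. A picture is of the moment at which its call begins. There is no depth.
- bot.finish_job(): hands the job in, once; it reports no verdict.
Trained networks look in the newest picture that a camera, given by its name, has taken for a name from the list of things; names that differ only in an ending like _2 or _b are one class to them, and where a whole thing is asked for, a point or a joint stands for the part that bears it (a point fixed in the world has none). Each returns a list of dicts, best first, with "score" (0 to 1); they miss things now and then, are a little off and sometimes report something else, mostly with a low value. They report only what shows in the picture. A call takes as long as a camera call. They do not tell look-alikes from the thing itself.
- nets.search_frame(thing, camera): "position" ([column, row] in pixels, amid what is visible of it).
- nets.trace(thing, camera): "region" (480x640 bool, what is visible of it) and "position" ([column, row] in pixels, amid what is visible of it).
- nets.spot_point(thing, camera): "position" ([column, row] in pixels: a listed point, or the origin of a listed thing).
The state is a dict: "time": time; "joints": joint angles; "joint_velocities": joint speeds; "effort": joint torques, N m; "tool_pos": TCP position; "ee_rot": TCP orientation; "contact_force": force on the tool from outside, world axes, zero at the start; "ft_torque": the same for the moment, N m; "opening": finger opening in mm.
Only numpy, scipy, OpenCV 4.12 (cv2) and the standard library are available. Lean on these libraries where they do the work, as an engineer would, in place of code of your own. Each camera call takes 0.05 s, during which the arm holds its last target. There are 200 camera calls.

## Working session

There is one attempt and no reset: what is moved stays moved. The work goes in short steps, Python scripts to look and compute and a shell command to move; the robot and the scene stay as the last step left them, time stands still between calls to the robot, and variables do not carry over. Pictures are saved under pics/ and viewed, about 8 in all and at most 12, crops included, and the job is handed in when it is done.

```bash
mkdir -p pics; ls; python3 - <<'E'
from cell import bot, optics, nets
import cv2
print(bot.get_state(), bot.tip_extent)
for c in ("side","top"):
    d=optics.capture(c); cv2.imwrite(f"pics/{c}0.png",d["frame"][:,:,::-1])
    print(c,d["intrinsics"].tolist(),d["rvec"],d["tvec"])
    for n in ["flat_pack_mid","full_pack_mid","router_seat","charger_a_seat","charger_b_seat","glue_mid","jar_mid","clamp_mid","plane_mid"]:
        print(n,[(r["position"],round(r["score"],2)) for r in nets.spot_point(n,c)])
E
```

```text
pics
{'time': 0.0, 'joints': array([ 6.67900206e+01,  1.66887295e+01, -8.82947916e+00,  6.45567864e+01,
        2.36111283e-04,  8.20197435e+01]), 'joint_velocities': array([ 0.0060031 , -0.04943353, -0.00128209, -0.00487569,  0.00763701,
       -0.00130239]), 'effort': array([ 2.02541773e-04, -5.37142718e+01,  3.31376159e+01,  1.60353107e-02,
        4.20393474e-05,  9.20479181e-06]), 'tool_pos': array([137.72760298, 506.16886203, 238.74447633]), 'ee_rot': array([-1.79925764e+02, -1.06455233e-02,  1.64770270e+02]), 'contact_force': array([ 0.60726056, -0.61166219, -0.04634608]), 'ft_torque': array([-0.02022005, -0.02481081, -0.00938756]), 'opening': 85.42475838842388} 8.0
side [[479.427997493963, 0.0, 327.1615628363136], [0.0, 479.427997493963, 247.42954314187463], [0.0, 0.0, 1.0]] [ 0.8703477  -2.60088471  1.00197499] [485.64251284 375.64136905 638.92402569]
flat_pack_mid [([287.5, 394.0], 0.83)]
full_pack_mid [([195.8, 390.6], 0.79)]
router_seat [([345.1, 209.7], 0.18)]
charger_a_seat []
charger_b_seat [([440.6, 206.9], 0.95)]
glue_mid [([393.9, 246.8], 0.89)]
jar_mid [([289.3, 342.6], 0.57)]
clamp_mid [([347.1, 209.7], 0.57)]
plane_mid [([177.0, 331.0], 0.96)]
top [[560.9012091319901, 0.0, 316.2118499643296], [0.0, 560.9012091319901, 244.72177629793066], [0.0, 0.0, 1.0]] [ 2.16832758 -2.11086952  0.16545645] [  -5.60432106  624.45588378 1204.61621182]
flat_pack_mid [([194.7, 295.4], 0.61), ([323.6, 285.1], 0.32)]
full_pack_mid [([201.8, 228.8], 0.97), ([322.1, 283.1], 0.59), ([410.1, 212.2], 0.24)]
router_seat []
charger_a_seat [([322.1, 280.7], 0.93)]
charger_b_seat [([440.9, 290.2], 0.95), ([320.0, 284.9], 0.31)]
glue_mid [([372.4, 279.2], 0.58), ([199.1, 297.6], 0.31)]
jar_mid [([271.8, 254.5], 0.68)]
clamp_mid [([445.2, 292.1], 0.7), ([411.1, 212.8], 0.66)]
plane_mid [([230.4, 186.0], 0.86)]
```

View pics/side0.png

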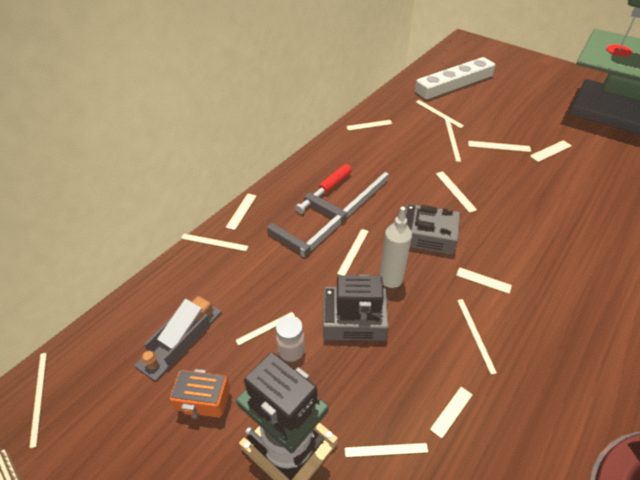

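View pics/top0.png

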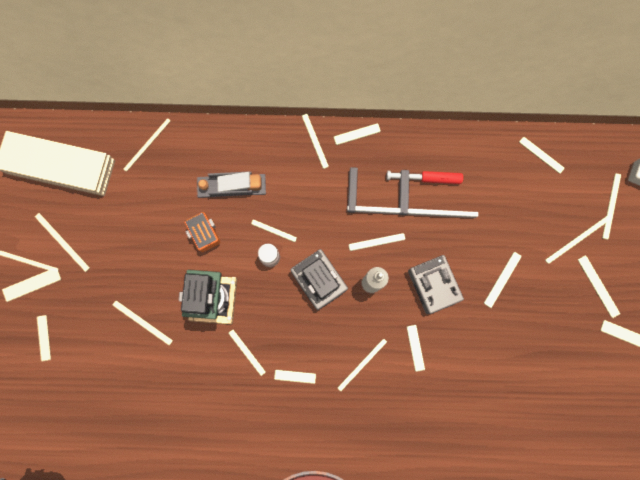

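```bash
python3 - <<'E'
import cv2,numpy as np
t=cv2.imread("pics/top0.png");s=cv2.imread("pics/side0.png")
def c(i,x,y,w=80,h=60): return cv2.resize(i[y-h//2:y+h//2,x-w//2:x+w//2],(400,300),interpolation=cv2.INTER_CUBIC)
cv2.imwrite("pics/crops.png",np.vstack([np.hstack([c(t,205,297),c(t,320,280)]),np.hstack([c(t,436,285),c(s,285,400,133,100)])]))
cv2.imwrite("pics/crops2.png",np.hstack([c(s,356,310),c(s,432,230)]))
E
```

```text
(no output)
```

View pics/crops.png

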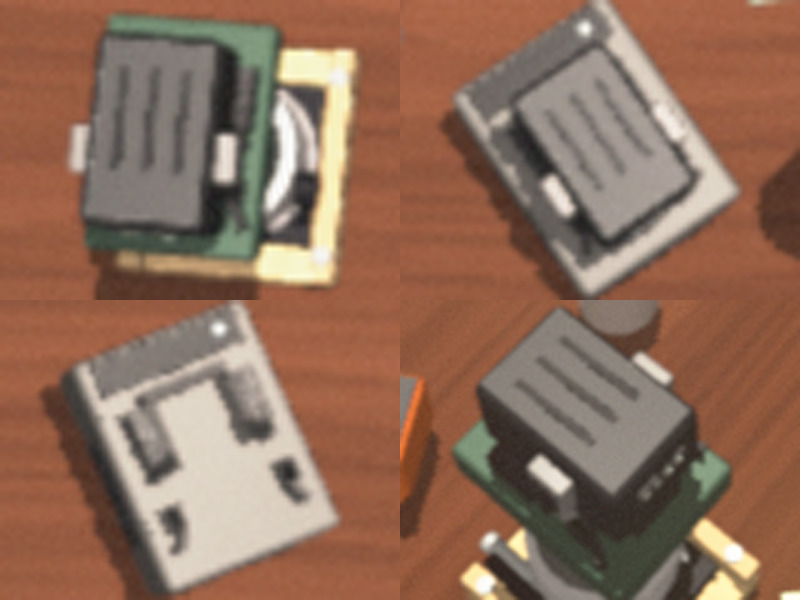

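View pics/crops2.png

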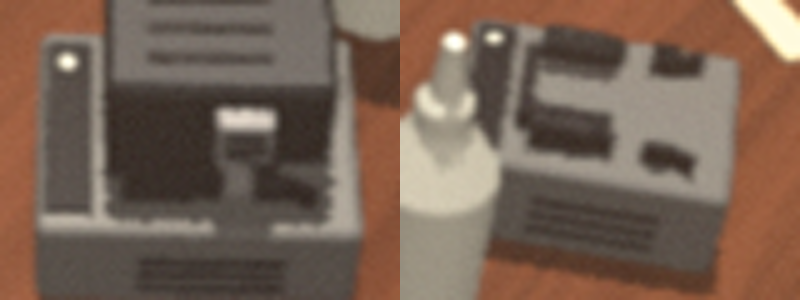

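```bash
cat > v.py <<'E'
import numpy as np, cv2
from scipy.optimize import minimize, least_squares
from cell import bot, optics, nets
def proj(d,P): return cv2.projectPoints(np.asarray(P,float).reshape(-1,1,3),d["rvec"],d["tvec"],d["intrinsics"],None)[0].reshape(-1,2)
def ray(d,uv,z):
    R=cv2.Rodrigues(d["rvec"])[0]; C=-R.T@np.ravel(d["tvec"])
    v=R.T@np.linalg.inv(d["intrinsics"])@np.array([*uv,1]); return C+v*(z-C[2])/v[2]
def quad(p,z):  # p=x,y,yaw,L,W ; corner order ++ -+ -- +-
    c,s=np.cos(p[2]),np.sin(p[2]); q=np.array([[1,1],[-1,1],[-1,-1],[1,-1]])*[p[3]/2,p[4]/2]
    return np.c_[q@np.array([[c,s],[-s,c]])+p[:2],np.full(4,z)]
def handfit(d,uv,z,p0):
    return least_squares(lambda p:(proj(d,quad(p,z))-uv).ravel(),p0).x
def edgefit(ds,p0,z,sig=1.0,fixdim=None):
    G=[]
    for d in ds:
        g=cv2.GaussianBlur(d["frame"].astype(np.float32),(0,0),sig)
        G.append((cv2.Sobel(g,-1,1,0),cv2.Sobel(g,-1,0,1)))
    t=np.linspace(.1,.9,40)[:,None]
    def cost(p):
        p=np.r_[p,fixdim] if fixdim is not None else p; J=0
        for d,(gx,gy) in zip(ds,G):
            uv=proj(d,quad(p,z)); 
            for i in range(4):
                a,b=uv[i],uv[(i+1)%4]; n=np.array([-(b-a)[1],(b-a)[0]])/np.linalg.norm(b-a)
                m=(a+t*(b-a)).astype(np.float32)
                sx=cv2.remap(gx,m[:,0],m[:,1],1);sy=cv2.remap(gy,m[:,0],m[:,1],1)
                J-=np.minimum(np.abs(sx*n[0]+sy*n[1]).reshape(40,-1).sum(1),500).mean()
        return J
    k=3 if fixdim is not None else 5; p0=np.array(p0[:k]); st=np.array([3,3,.05,3,3])[:k]
    sim=np.vstack([p0]+[p0+np.eye(k)[i]*st for i in range(k)])
    r=minimize(cost,p0,method="Nelder-Mead",options=dict(initial_simplex=sim,xatol=.01,fatol=.01,maxiter=3000)); return r.x,r.fun
E
cat > fit0.py <<'E'
from v import *
D={c:optics.capture(c) for c in("top","side")}
T=D["top"]; print("camC",[(-cv2.Rodrigues(d["rvec"])[0].T@np.ravel(d["tvec"])).round() for d in D.values()])
o=lambda a,x,y,s=5:(np.array(a,float)+.5)/s-.5+[x,y]
# order: front-left, back-left, back-right, front-right
H={"rpack":(o([[105,35],[85,220],[207,230],[220,40]],165,267),206,.0),
"apack":(o([[115,97],[208,238],[292,178],[198,47]],280,250),101,.5),
"A":(o([[55,97],[190,297],[340,190],[203,-2]],280,250),45,.5),
"B":(o([[80,72],[170,292],[340,220],[240,2]],396,255),45,.4)}
f=lambda p:np.r_[p[:2],np.degrees(p[2]),p[3:]].round(2)
for n,(uv,z,y) in H.items():
    c=ray(T,uv.mean(0),z); p=handfit(T,uv,z,[c[0],c[1],y,90,60])
    print(n,"hand",f(p),"res",np.abs(proj(T,quad(p,z))-uv).max().round(2))
    for ds,l in (([T],"top"),([D["side"]],"side"),([T,D["side"]],"both")):
        q,c=edgefit(ds,p,z); print("  ",l,f(q),round(c))
for n,z in (("charger_b_seat",81),("charger_a_seat",81),("flat_pack_mid",186),("full_pack_mid",81)):
  for cam in D:
    r=nets.spot_point(n,cam); print(n,cam,[(ray(D[cam],k["position"],z)[:2].round(1),round(k["score"],2)) for k in r])
E
python3 fit0.py
```

```text
camC [array([ 430.,    7., 1287.]), array([303., 413., 723.])]
rpack hand [499.92 240.42  -1.74  72.18  45.78] res 0.34
   top [502.04 243.25  -3.42  72.99  44.35] -1386
   side [498.39 239.04  -1.69  70.2   43.7 ] -1584
   both [498.81 239.54  -2.02  69.01  44.15] -2717
apack hand [545.98   0.58  35.67  70.11  42.48] res 0.6
   top [544.35   2.41  34.86  67.83  43.6 ] -1540
   side [546.04  -1.58  36.22  71.93  45.84] -1037
   both [547.17  -0.82  35.78  69.01  45.45] -2685
A hand [549.1    3.02  36.21 106.09  80.54] res 0.3
   top [549.93   4.65  35.4  107.36  83.17] -1638
   side [547.53   1.71  34.94 109.29  83.67] -1071
   both [548.6    2.79  35.79 109.21  83.36] -2541
B hand [ 544.59 -259.06   23.79  104.71   80.63] res 0.69
   top [ 546.54 -258.15   22.91  106.35   82.94] -1747
   side [ 541.5  -262.81   24.65  104.17   84.92] -1224
   both [ 544.44 -260.09   23.15  108.03   81.96] -2764
charger_b_seat top [(array([ 526.5, -264.4]), 0.88)]
charger_b_seat side [(array([ 535.7, -265.5]), 0.74)]
charger_a_seat top [(array([540.1,  -1. ]), 0.91)]
charger_a_seat side []
flat_pack_mid top [(array([492.7, 244.9]), 0.71)]
flat_pack_mid side [(array([488.8, 238.7]), 0.95)]
full_pack_mid top [(array([538.8,  -3.4]), 0.69), (array([646.6, 257.7]), 0.57)]
full_pack_mid side [(array([541.6,  -5.7]), 0.74), (array([633.4, 281.4]), 0.61)]
```

```bash
python3 -m crank '[[1,0.02,-0.015,0.01,2],[1,0.05,-0.038,0.02,5],[1,0.085,-0.064,0.02,9],[1,0.118,-0.089,0.02,13.2],[1,0.15,-0.113,0.02,13.2],[1,0.183,-0.138,0.02,13.2],[1,0.216,-0.163,0.02,13.2],[1,0.25,-0.188,0.02,13.2],[1,0.28,-0.21,0.02,13.2],[1,0.3,-0.225,0.02,13.2]]' 60
python3 -m crank '[[1,0.02,-0.015,0,0],[1,0.04,-0.03,0,0],[1,0.0536,-0.0408,0,0],[1,0.0536,-0.0408,0,0],[1,0.0536,-0.0408,0,0]]'
python3 - <<'E'
from v import *
print(bot.get_state()["tool_pos"],bot.get_state()["ee_rot"])
for n,z in (("glue_mid",90),("jar_mid",37)):
  for cam in("top","side"):
    d=optics.capture(cam); print(n,cam,[(ray(d,k["position"],z)[:2].round(1),round(k["score"],2)) for k in nets.spot_point(n,cam)])
    cv2.imwrite(f"pics/{cam}1.png",d["frame"][:,:,::-1])
    print(proj(d,[[491.5,240.8,186]]))
E
```

```text
time: 2.33
tool_pos: [440.5, 279.3, 259.4]
ee_rot: [-180.0, 0.1, 177.9]
contact_force: [0.5, 0.2, 0.2]
opening: 85.5
time: 2.75
tool_pos: [491.8, 240.2, 259.0]
ee_rot: [-180.0, -0.0, 177.9]
contact_force: [-0.6, 0.5, 0.5]
opening: 85.4
[491.82197047 240.22685358 259.03178806] [-1.79997175e+02 -3.10733031e-02  1.77874247e+02]
glue_mid top [(array([ 550.5, -116.7]), 0.83)]
[[197.16751373 297.77180442]]
glue_mid side [(array([ 544.6, -119.7]), 0.89)]
[[284.12276077 393.74576377]]
jar_mid top [(array([593.3, 120.7]), 0.81)]
[[197.16751373 297.77180442]]
jar_mid side []
[[284.12276077 393.74576377]]
```

```bash
python3 -c "
import cv2;i=cv2.imread('pics/side1.png')[240:480,170:430];cv2.imwrite('pics/s1.png',cv2.resize(i,None,fx=2.4,fy=2.4))"
```

```text
(no output)
```

View pics/s1.png

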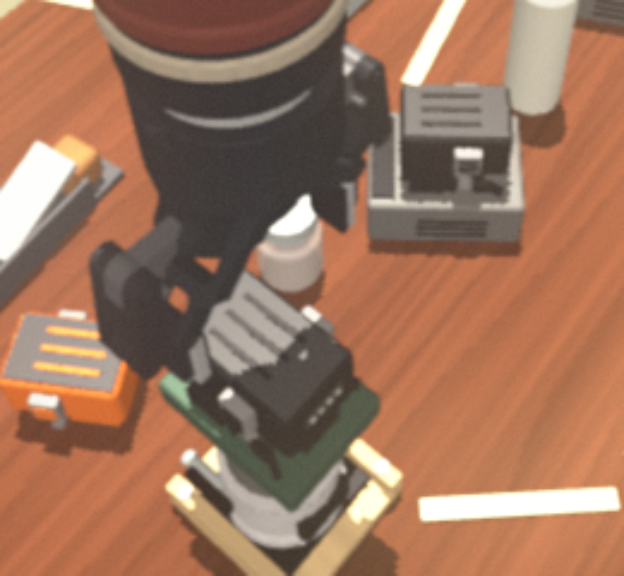

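The gripper stands over the router pack with its jaws straddling the two buttons. The orange look-alike lies clear on the left. Descending.

```bash
python3 -m crank '[[1,0,0,-0.02,0],[1,0,0,-0.04,0],[1,0,0,-0.055,0],[1,0,0,-0.07,0],[1,0,0,-0.084,0],[1,0,0,-0.084,0]]' 60
python3 -m crank '[[0.6,0,0,0,0],[0.6,0,0,0,0],[0.6,0,0,0,0],[0.4,0,0,0,0],[0.4,0,0,0,0],[0.4,0,0,0,0]]' 60
```

```text
time: 3.65
tool_pos: [489.8, 240.4, 172.9]
ee_rot: [-179.9, -0.2, 178.0]
contact_force: [-0.7, 0.0, -0.6]
opening: 85.4
time: 4.15
tool_pos: [492.6, 241.3, 177.5]
ee_rot: [179.9, 0.2, 178.0]
contact_force: [-1.9, 1.7, 8.7]
opening: 49.4
```

```bash
python3 -m crank '[[0.3,0,0,0,0],[0.3,-0.005,0.0002,0,0],[0.3,-0.01,0.0004,0,0],[0.3,-0.016,0.0006,0,0],[0.3,-0.022,0.0008,0,0],[0.3,-0.029,0.001,0,0],[0.3,-0.029,0.001,0,0],[0.3,-0.029,0.001,0,0]]' 60
```

```text
time: 4.82
tool_pos: [463.6, 242.3, 177.5]
ee_rot: [179.9, 0.2, 178.0]
contact_force: [-0.8, 0.4, 10.8]
opening: 49.3
```

```bash
python3 -m crank '[[0.3,0,0,0.005,0],[0.3,0,0,0.01,0],[0.3,0,0,0.016,0],[0.3,0,0,0.022,0],[0.3,0,0,0.022,0],[0.3,0,0,0.022,0]]' 60
```

```text
time: 5.32
tool_pos: [462.8, 241.8, 197.7]
ee_rot: [180.0, 0.0, 178.0]
contact_force: [-0.2, 0.2, -3.6]
opening: 49.1
```

```bash
python3 -m crank '[[0.3,0,0,0.02,0],[0.3,0,-0.01,0.045,0],[0.3,0.002,-0.03,0.068,2],[0.3,0.004,-0.06,0.073,6],[0.3,0.007,-0.09,0.073,10],[0.3,0.01,-0.12,0.073,14],[0.3,0.013,-0.15,0.073,18],[0.3,0.016,-0.185,0.073,22],[0.3,0.019,-0.22,0.073,25.3],[0.3,0.022,-0.255,0.073,25.3]]' 60
python3 -m crank '[[0.3,0.003,-0.035,0,0],[0.3,0.006,-0.07,0,0],[0.3,0.009,-0.105,0,0],[0.3,0.012,-0.14,0,0],[0.3,0.015,-0.175,0,0],[0.3,0.018,-0.21,0,0],[0.3,0.02,-0.24,0,0],[0.3,0.022,-0.255,0,0],[0.3,0.023,-0.2627,0,0],[0.3,0.023,-0.2627,0,0]]' 60
python3 - <<'E'
from v import *
print(bot.get_state()["tool_pos"],bot.get_state()["ee_rot"])
for cam in("top","side"):
    d=optics.capture(cam); cv2.imwrite(f"pics/{cam}2.png",d["frame"][:,:,::-1])
    print(cam,[(k["position"],round(k["score"],2)) for k in nets.spot_point("flat_pack_mid",cam)],proj(d,[[507.5,-275.9,281],[507.5,-275.9,81]]))
t=cv2.imread("pics/top2.png")[210:330,360:520];s=cv2.imread("pics/side2.png")[100:290,340:560]
cv2.imwrite("pics/m2.png",np.hstack([cv2.resize(t,(400,300)),cv2.resize(s,(400,345))[:300]]))
E
```

```text
time: 6.15
tool_pos: [484.1, -14.8, 270.0]
ee_rot: [180.0, -0.0, -156.5]
contact_force: [1.7, -0.8, -2.9]
opening: 49.3
time: 6.98
tool_pos: [507.3, -277.1, 269.5]
ee_rot: [180.0, -0.0, -156.8]
contact_force: [0.0, 0.2, -3.3]
opening: 49.5
[ 507.26890473 -277.14332731  269.5215892 ] [ 1.79956640e+02 -3.59255813e-02 -1.56832340e+02]
top [] [[474.76025911 293.31416386]
 [448.63437474 299.79417063]]
side [([480.2, 123.2], 0.82)] [[478.80860669 122.35672522]
 [453.9150516  211.42935758]]
```

View pics/m2.png

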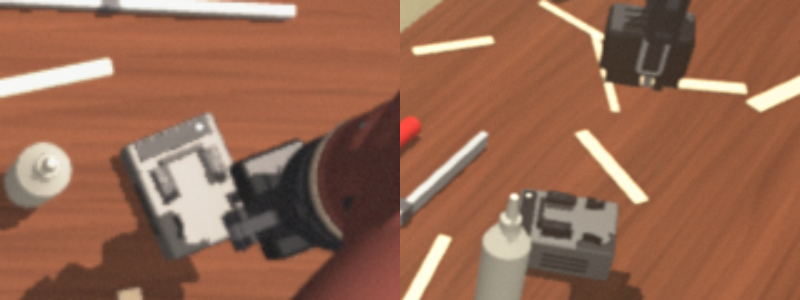

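```bash
python3 -m crank '[[0.3,0,0,-0.02,0],[0.3,0,0,-0.05,0],[0.3,0,0,-0.085,0],[0.3,0,0,-0.12,0],[0.3,0,0,-0.15,0],[0.3,0,0,-0.17,0],[0.3,0,0,-0.178,0],[0.3,0,0,-0.178,0],[0.3,0,0,-0.178,0]]' 60
python3 -m crank '[[0.3,0,0,-0.003,0],[0.3,0,0,-0.006,0],[0.3,0,0,-0.008,0],[0.3,0,0,-0.008,0]]' 60
python3 - <<'E'
from v import *
print([(bot.get_state()["tool_pos"],bot.get_state()["contact_force"].round(1),bot.get_state()["ft_torque"].round(2))])
E
```

```text
time: 7.93
tool_pos: [508.1, -275.6, 93.3]
ee_rot: [-180.0, 0.0, -156.7]
contact_force: [0.5, 0.3, -2.1]
opening: 49.3
time: 8.27
tool_pos: [508.1, -276.3, 84.9]
ee_rot: [-179.9, 0.1, -156.7]
contact_force: [0.1, 0.1, 0.3]
opening: 49.3
[(array([ 508.07181904, -276.31154249,   84.91696284]), array([0.1, 0.1, 0.3]), array([ 0.02, -0.15, -0.06]))]
```

```bash
python3 -m crank '[[0.3,0,0,-0.003,0],[0.3,0,0,-0.006,0],[0.3,0,0,-0.006,0]]' 60; python3 -m crank '[[0.3,0,0,-0.003,0],[0.3,0,0,-0.006,0],[0.3,0,0,-0.006,0]]' 60
```

```text
time: 8.52
tool_pos: [507.2, -277.5, 81.0]
ee_rot: [-179.8, -0.1, -156.8]
contact_force: [-13.3, -0.8, 23.7]
opening: 49.4
time: 8.77
tool_pos: [505.2, -278.4, 75.5]
ee_rot: [-179.8, -0.3, -156.9]
contact_force: [-23.9, -3.5, 35.0]
opening: 49.6
```

```bash
python3 -m crank '[[0.3,-0.0015,-0.0006,0,0],[0.3,-0.003,-0.0012,0,0],[0.3,-0.003,-0.0012,0,0]]' 60;python3 - <<'E'
from v import *
for cam in("top","side"):
    d=optics.capture(cam); cv2.imwrite(f"pics/{cam}3.png",d["frame"][:,:,::-1])
print([(bot.get_state()["tool_pos"],bot.get_state()["contact_force"].round(1),bot.get_state()["ft_torque"].round(2))])
t=cv2.imread("pics/top3.png")[230:330,380:513];s=cv2.imread("pics/side3.png")[150:270,370:530]
cv2.imwrite("pics/m3.png",np.hstack([cv2.resize(t,(400,300)),cv2.resize(s,(400,300))]))
E
```

```text
time: 9.02
tool_pos: [504.6, -278.7, 75.5]
ee_rot: [-179.8, 0.0, -156.8]
contact_force: [-11.8, 1.1, 27.8]
opening: 49.3
[(array([ 504.51142564, -279.09872461,   74.22986661]), array([-4.4, -7.5, -2.1]), array([-1.58,  0.77, -0.3 ]))]
```

View pics/m3.png

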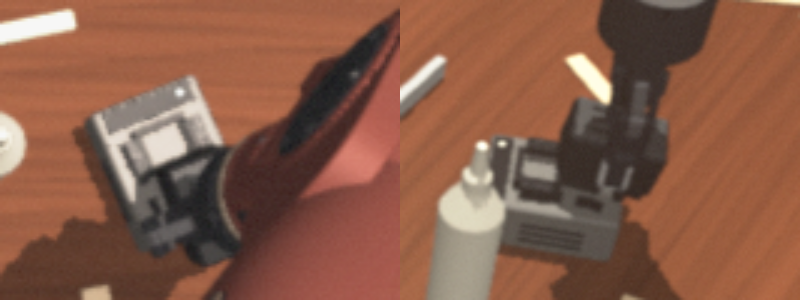

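```bash
python3 -m crank '[[0.3,0,0,0,0],[0.3,0,0,0,0],[0.3,0,0,0,0]]' 60
```

```text
time: 9.37
tool_pos: [504.1, -279.2, 72.8]
ee_rot: [-179.8, -0.1, -156.8]
contact_force: [-4.1, -7.8, -1.9]
opening: 49.2
```

```bash
python3 -m crank '[[0.3,0.0006,-0.0015,-0.001,0],[0.3,0.0006,-0.0015,-0.001,0],[0.3,0.0006,-0.0015,-0.001,0]]' 60;python3 -m crank '[[0.3,0.002,0.0009,0,0],[0.3,0.005,0.002,0,0],[0.3,0.007,0.003,0,0],[0.3,0.007,0.003,0,0]]' 60
```

```text
time: 9.62
tool_pos: [504.2, -279.3, 72.6]
ee_rot: [-180.0, -0.1, -156.8]
contact_force: [-7.6, -1.1, 12.3]
opening: 49.4
time: 9.95
tool_pos: [510.2, -276.8, 71.8]
ee_rot: [-180.0, -0.3, -156.8]
contact_force: [-8.8, -4.3, 7.4]
opening: 49.4
```

```bash
python3 -m crank '[[0.3,0.003,0.0013,0,0],[0.3,0.006,0.0026,0,0],[0.3,0.009,0.0039,0,0],[0.3,0.011,0.0047,0,0],[0.3,0.011,0.0047,0,0]]' 60
```

```text
time: 10.37
tool_pos: [521.2, -271.2, 71.3]
ee_rot: [180.0, -0.2, -156.8]
contact_force: [-6.9, -1.2, 3.1]
opening: 49.3
```

```bash
python3 -m crank '[[0.3,0.003,0.0013,0,0],[0.3,0.006,0.0026,0,0],[0.3,0.009,0.0039,0,0],[0.3,0.010,0.0043,0,0],[0.3,0.010,0.0043,0,0]]' 60;  python3 -m crank '[[0.3,0.002,0.0009,0,0],[0.3,0.004,0.0017,0,0],[0.3,0.004,0.0017,0,0]]' 60
```

```text
time: 10.78
tool_pos: [531.2, -266.9, 71.4]
ee_rot: [180.0, -0.2, -156.8]
contact_force: [-8.0, -1.0, 3.4]
opening: 49.1
time: 11.03
tool_pos: [535.1, -265.2, 71.4]
ee_rot: [179.9, -0.2, -156.8]
contact_force: [-8.5, -1.2, 4.7]
opening: 49.1
```

```bash
python3 -m crank '[[0.3,0.002,0.0009,0,0],[0.3,0.004,0.0017,0,0],[0.3,0.004,0.0017,0,0]]' 60
```

```text
time: 11.28
tool_pos: [535.9, -264.7, 71.3]
ee_rot: [179.9, -0.6, -156.8]
contact_force: [-23.2, -7.9, 12.2]
opening: 49.4
```

```bash
python3 -m crank '[[0.7,0,0,0,0],[0.9,0,0,0,0],[1,0,0,0,0],[1,0,0,0,0],[1,0,0,0,0],[1,0,0,0,0]]' 60;  python3 - <<'E'
from v import *
for i in range(6): optics.capture("top")
for cam in("top","side"):
    d=optics.capture(cam); cv2.imwrite(f"pics/{cam}4.png",d["frame"][:,:,::-1])
    print(cam,[(ray(d,k["position"],81).round(1),round(k["score"],2)) for k in nets.spot_point("flat_pack_mid",cam)])
print(bot.get_state()["tool_pos"],bot.get_state()["contact_force"].round(1),bot.get_state()["opening"])
E
```

```text
time: 11.78
tool_pos: [541.5, -263.2, 71.5]
ee_rot: [-180.0, 0.0, -156.7]
contact_force: [0.5, -0.6, -0.2]
opening: 85.3
top [(array([ 538.3, -263.4,   81. ]), 0.62)]
side [(array([ 530. , -273.4,   81. ]), 0.58), (array([725.9, 226.3,  81. ]), 0.23)]
[ 541.08320137 -263.23201742   71.29398917] [ 0.1 -0.2  0.2] 85.42459581352527
```

```bash
python3 -m crank '[[1,0,0,0.015,0],[1,0,0,0.05,0],[1,0,0,0.09,0],[1,0,0,0.13,0],[1,0,0,0.165,0],[1,0,0,0.19,0],[1,0,0.03,0.19,5],[1,0,0.065,0.19,10],[1,-0.001,0.1,0.19,12.4],[1,-0.001,0.13,0.19,12.4]]' 60
python3 -m crank '[[1,0,0.04,0,0],[1,0,0.08,0,0],[1,0,0.105,0,0],[1,0,0.1235,0,0],[1,0,0.1285,0,0],[1,0,0.1285,0,0]]' 60
cat > fit1.py <<'E'
from v import *
import sys
D={c:optics.capture(c) for c in("top","side")}
f=lambda p:np.r_[p[:2],np.degrees(p[2]),p[3:]].round(2)
for n,p,z in (("Bpack",[541,-262,np.radians(23.3),70,45],101),("B",[544.4,-260,np.radians(23.3),108,82],45)):
  for l,ds in (("top",[D["top"]]),("side",[D["side"]]),("both",list(D.values()))):
    q,c=edgefit(ds,p,z,fixdim=p[3:]); print(n,l,f(q),round(c))
t=D["top"]["frame"][240:330,390:510,::-1];s=D["side"]["frame"][170:260,380:500,::-1]
cv2.imwrite("pics/m5.png",cv2.resize(np.hstack([t,s]),(800,300),interpolation=cv2.INTER_CUBIC))
E
python3 fit1.py
```

```text
time: 13.12
tool_pos: [539.7, -131.5, 261.5]
ee_rot: [180.0, 0.0, -144.2]
contact_force: [0.8, -0.2, -0.2]
opening: 85.4
time: 13.62
tool_pos: [540.0, -3.6, 261.4]
ee_rot: [-180.0, 0.0, -144.2]
contact_force: [-0.8, -0.6, 0.3]
opening: 85.0
Bpack top [ 538.84 -263.87   24.64] -1644
Bpack side [ 537.96 -267.72   25.19] -1090
Bpack both [ 538.57 -264.86   25.95] -2525
B top [ 544.99 -256.68   23.13] -1577
B side [ 548.57 -260.04   20.53] -1044
B both [ 546.79 -258.01   22.52] -2466
```

View pics/m5.png

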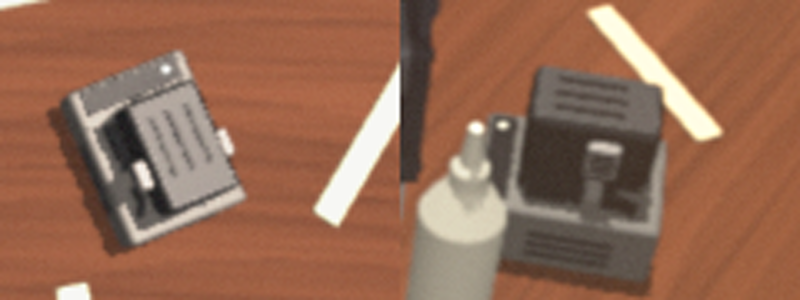

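```bash
cat > reg.py <<'E'
from v import *
def patch(d,img,cx,cy,yaw,z,h,w,s=.5):  # rectified metric patch, s mm/px, rows=+x' upward
    c,n=np.cos(yaw),np.sin(yaw); N=np.array([[h,w],[h,-w],[-h,-w],[-h,w]],float)
    W=np.c_[cx+N[:,0]*c-N[:,1]*n, cy+N[:,0]*n+N[:,1]*c, np.full(4,z)]
    dst=np.float32([[(w-b)/s,(h-a)/s] for a,b in N])
    return cv2.warpPerspective(img,cv2.getPerspectiveTransform(proj(d,W).astype(np.float32),dst),(int(2*w/s),int(2*h/s)),flags=cv2.INTER_CUBIC)
def reg(a,b,s=.5):  # motion of content of b relative to a in (x',y') mm and deg
    g=lambda i:cv2.cvtColor(i,cv2.COLOR_BGR2GRAY).astype(np.float32)/255
    M=np.eye(2,3,dtype=np.float32)
    cc,M=cv2.findTransformECC(g(a),g(b),M,cv2.MOTION_EUCLIDEAN,(3,500,1e-6),None,7)
    h,w=a.shape[:2]; p=M@[w/2,h/2,1]; 
    return np.r_[-(p[1]-h/2)*s,-(p[0]-w/2)*s,np.degrees(np.arctan2(M[1,0],M[0,0])),cc].round(2)
E
python3 - <<'E'
from reg import *
for cam in("top","side"):
    d=optics.capture(cam); i0=cv2.imread(f"pics/{cam}0.png"); i1=d["frame"][:,:,::-1].copy()
    A=(548.7,2.8,np.radians(35.7)); B=(544.3,-260.3,np.radians(23.3))
    try: print(cam,"boxB0-boxA0",reg(patch(d,i0,*A,45,62,50),patch(d,i0,*B,45,62,50)))
    except Exception as e: print(e)
    try: print(cam,"boxB1-boxA0",reg(patch(d,i0,*A,45,62,50),patch(d,i1,*B,45,62,50)))
    except Exception as e: print(e)
    for m in(34,42):
      try: print(cam,"packB1-packA0",reg(patch(d,i0,*A,101,m+6,m-8),patch(d,i1,*B,101,m+6,m-8)))
      except Exception as e: print(e)
E
```

```text
top boxB0-boxA0 [0.83 1.25 0.33 0.58]
top boxB1-boxA0 [-1.27  1.13  0.37  0.58]
top packB1-packA0 [-0.18 -0.71  0.01  0.87]
top packB1-packA0 [0.87 0.05 1.42 0.61]
side boxB0-boxA0 [-0.59 -1.04  0.03  0.23]
side boxB1-boxA0 [-0.12 -1.85 -0.6   0.55]
side packB1-packA0 [ 0.62 -2.69  1.35  0.85]
side packB1-packA0 [ 1.17  0.8  -0.68  0.44]
```

```bash
python3 -m crank '[[1,0,0,-0.03,0],[1,0,0,-0.065,0],[1,0,0,-0.1,0],[1,0,0,-0.135,0],[1,0,0,-0.16,0],[1,0,0,-0.18,0],[1,0,0,-0.19,0],[1,0,0,-0.19,0],[1,0,0,-0.19,0]]' 60
python3 -m crank '[[0.6,0,0,0,0],[0.6,0,0,0,0],[0.6,0,0,0,0],[0.3,0,0,0,0],[0.3,0,0,0,0],[0.3,0,0,0,0],[0.3,0,0,0,0]]' 60
```

```text
time: 14.57
tool_pos: [540.4, -5.4, 71.7]
ee_rot: [-180.0, -0.0, -144.4]
contact_force: [1.1, -0.3, 0.5]
opening: 85.6
time: 15.15
tool_pos: [540.7, -4.0, 73.3]
ee_rot: [-180.0, 0.1, -144.3]
contact_force: [-4.9, 4.9, 13.7]
opening: 49.6
```

```bash
python3 -m crank '[[0.3,-0.004,-0.0029,0,0],[0.3,-0.008,-0.0058,0,0],[0.3,-0.012,-0.0086,0,0],[0.3,-0.016,-0.0115,0,0],[0.3,-0.02,-0.0144,0,0],[0.3,-0.0244,-0.0175,0,0],[0.3,-0.0244,-0.0175,0,0],[0.3,-0.0244,-0.0175,0,0]]' 60
python3 -m crank '[[0.3,0,0,0.005,0],[0.3,0,0,0.01,0],[0.3,0,0,0.016,0],[0.3,0,0,0.022,0],[0.3,0,0,0.022,0],[0.3,0,0,0.022,0]]' 60
```

```text
time: 15.82
tool_pos: [517.7, -22.0, 73.3]
ee_rot: [-179.9, 0.2, -144.3]
contact_force: [0.1, 2.7, 7.6]
opening: 49.0
time: 16.32
tool_pos: [516.0, -22.3, 93.8]
ee_rot: [-180.0, 0.0, -144.3]
contact_force: [0.4, 0.2, -2.5]
opening: 49.1
```

```bash
python3 -m crank '[[0.3,0,0,0.03,0],[0.3,0,0,0.065,0],[0.3,0,0,0.1,0],[0.3,0,0.01,0.135,-3],[0.3,-0.005,0.03,0.155,-8],[0.3,-0.01,0.06,0.157,-14],[0.3,-0.018,0.095,0.157,-20],[0.3,-0.026,0.13,0.157,-26],[0.3,-0.034,0.165,0.157,-32],[0.3,-0.042,0.2,0.157,-37.7]]' 60
python3 -m crank '[[0.3,-0.006,0.03,0,0],[0.3,-0.01,0.05,0,0],[0.3,-0.012,0.061,0,0],[0.3,-0.0122,0.0641,0,0],[0.3,-0.0122,0.0641,0,0],[0.3,-0.0122,0.0641,0,0]]' 60
python3 - <<'E'
from v import *
print(bot.get_state()["tool_pos"],bot.get_state()["ee_rot"])
E
```

```text
time: 17.15
tool_pos: [472.8, 179.2, 250.1]
ee_rot: [-180.0, -0.0, 177.6]
contact_force: [1.0, 1.0, -2.6]
opening: 49.7
time: 17.65
tool_pos: [461.7, 241.0, 250.1]
ee_rot: [-180.0, -0.0, 177.9]
contact_force: [0.5, -0.3, -2.3]
opening: 49.4
[461.70160925 240.98701466 250.09231095] [-1.79963938e+02 -1.56702800e-02  1.77943425e+02]
```

Now at 30 mm back of the router seat; descend in guarded stages.

```bash
python3 -m crank '[[0.3,0,0,-0.02,0],[0.3,0,0,-0.04,0],[0.3,0,0,-0.052,0],[0.3,0,0,-0.058,0],[0.3,0,0,-0.06,0],[0.3,0,0,-0.06,0]]' 60
python3 -m crank '[[0.3,0,0,-0.003,0],[0.3,0,0,-0.006,0],[0.3,0,0,-0.006,0],[0.3,0,0,-0.006,0]]' 60
python3 -m crank '[[0.3,0,0,-0.003,0],[0.3,0,0,-0.005,0],[0.3,0,0,-0.005,0],[0.3,0,0,-0.005,0]]' 60
```

```text
time: 18.15
tool_pos: [461.8, 241.1, 190.4]
ee_rot: [-180.0, -0.0, 177.9]
contact_force: [-0.6, 0.4, -3.4]
opening: 49.3
time: 18.48
tool_pos: [461.6, 241.9, 184.5]
ee_rot: [180.0, 0.0, 178.0]
contact_force: [-0.7, -0.6, -3.4]
opening: 49.4
time: 18.82
tool_pos: [461.4, 241.8, 179.1]
ee_rot: [-180.0, -0.0, 178.0]
contact_force: [0.0, -0.0, -3.0]
opening: 49.6
```

```bash
python3 -m crank '[[0.3,0,0,-0.001,0],[0.3,0,0,-0.0025,0],[0.3,0,0,-0.0025,0],[0.3,0,0,-0.0025,0]]' 60
python3 -m crank '[[0.3,0.003,-0.0001,0,0],[0.3,0.006,-0.0002,0,0],[0.3,0.009,-0.0003,0,0],[0.3,0.009,-0.0003,0,0]]' 60
```

```text
time: 19.15
tool_pos: [461.6, 242.0, 178.3]
ee_rot: [180.0, 0.1, 178.0]
contact_force: [-5.8, -1.8, 14.1]
opening: 49.7
time: 19.48
tool_pos: [469.3, 242.0, 178.4]
ee_rot: [179.9, -0.1, 178.0]
contact_force: [-11.9, 0.7, 18.8]
opening: 49.6
```

```bash
python3 -m crank '[[0.3,0.003,-0.0001,0.001,0],[0.3,0.006,-0.0002,0.001,0],[0.3,0.009,-0.0003,0.001,0],[0.3,0.012,-0.0004,0.001,0],[0.3,0.015,-0.0005,0.001,0],[0.3,0.017,-0.0006,0.001,0],[0.3,0.017,-0.0006,0.001,0]]' 60
python3 -m crank '[[0.3,0.002,0,0,0],[0.3,0.004,0,0,0],[0.3,0.004,0,0,0]]' 60
```

```text
time: 20.07
tool_pos: [487.2, 241.2, 178.4]
ee_rot: [180.0, -0.0, 178.0]
contact_force: [-5.8, 0.1, 9.4]
opening: 49.6
time: 20.32
tool_pos: [491.2, 241.2, 178.4]
ee_rot: [180.0, -0.0, 178.0]
contact_force: [-7.1, 0.6, 9.2]
opening: 49.2
```

```bash
python3 -m crank '[[0.3,0.002,0,0,0],[0.3,0.004,0,0,0],[0.3,0.004,0,0,0]]' 60
```

```text
time: 20.57
tool_pos: [494.6, 241.2, 178.4]
ee_rot: [180.0, -0.1, 178.0]
contact_force: [-10.3, -0.0, 11.6]
opening: 49.4
```

```bash
python3 -m crank '[[0.3,0.002,0,0,0],[0.3,0.003,0,0,0],[0.3,0.003,0,0,0]]' 60
```

```text
time: 20.82
tool_pos: [494.9, 241.1, 178.5]
ee_rot: [180.0, -0.4, 178.0]
contact_force: [-21.6, 0.3, 21.5]
opening: 49.1
```

```bash
python3 -m crank '[[0.7,0,0,0,0],[0.9,0,0,0,0],[1,0,0,0,0],[1,0,0,0,0],[1,0,0,0,0],[1,0,0,0,0]]' 60
python3 -m crank '[[1,0,0,0.015,0],[1,0,0,0.04,0],[1,0,0,0.075,0],[1,0,0,0.11,0],[1,-0.02,0.01,0.12,0],[1,-0.05,0.04,0.12,0],[1,-0.08,0.07,0.12,0],[1,-0.11,0.1,0.12,0],[1,-0.14,0.13,0.12,0],[1,-0.16,0.16,0.12,0]]'
python3 -m crank '[[1,-0.03,0.03,0,0],[1,-0.06,0.06,0,0],[1,-0.09,0.09,0,0],[1,-0.12,0.12,0,0],[1,-0.12,0.12,0,0],[1,-0.12,0.12,0,0]]'
python3 - <<'E'
from reg import *
for cam in("top","side"):
    d=optics.capture(cam); i0=cv2.imread(f"pics/{cam}0.png"); i1=d["frame"][:,:,::-1].copy()
    cv2.imwrite(f"pics/{cam}6.png",i1)
    print(cam,"glue/jar shift",[(n,reg(patch(d,i0,x,y,0,z,40,40),patch(d,i1,x,y,0,z,40,40))) for n,x,y,z in(("glue",547,-118,90),("jar",592,120,37))])
    for m in(34,40):
      R=(499.5,240.5,np.radians(-2))
      try: print("router pack vs start",reg(patch(d,i0,*R,206,m+6,m-8),patch(d,i1,*R,206,m+6,m-8)))
      except Exception as e: print(e)
t=cv2.imread("pics/top6.png");s=cv2.imread("pics/side6.png")
cv2.imwrite("pics/m6.png",np.hstack([cv2.resize(t[180:340,160:480],(533,267)),cv2.resize(s[340:480,215:355],(267,267))]))
print(bot.get_state()["contact_force"],bot.get_state()["tool_pos"])
E
```

```text
time: 21.32
tool_pos: [498.9, 240.9, 177.8]
ee_rot: [180.0, 0.0, 178.0]
contact_force: [0.7, -0.3, -0.4]
opening: 85.1
time: 22.15
tool_pos: [336.4, 401.8, 298.3]
ee_rot: [180.0, 0.0, 178.0]
contact_force: [0.9, 1.0, 0.7]
opening: 85.6
time: 22.65
tool_pos: [216.6, 522.4, 297.5]
ee_rot: [-180.0, -0.0, 178.2]
contact_force: [0.2, -0.5, -0.4]
opening: 85.5
top glue/jar shift [('glue', array([-0.01, -0.01, -0.01,  1.  ])), ('jar', array([-0.02, -0.01, -0.04,  1.  ]))]
router pack vs start [-0.27 -0.2  -0.49  0.98]
router pack vs start [-0.18 -0.16 -0.4   0.99]
side glue/jar shift [('glue', array([-0.  ,  0.01,  0.  ,  1.  ])), ('jar', array([ 0.02, -0.04, -0.06,  1.  ]))]
router pack vs start [-0.3  -0.12 -0.66  0.99]
router pack vs start [-0.24 -0.09 -0.63  1.  ]
[ 0.93941963 -0.00259239  0.13457019] [218.73537918 520.71570173 297.64816526]
```

View pics/m6.png

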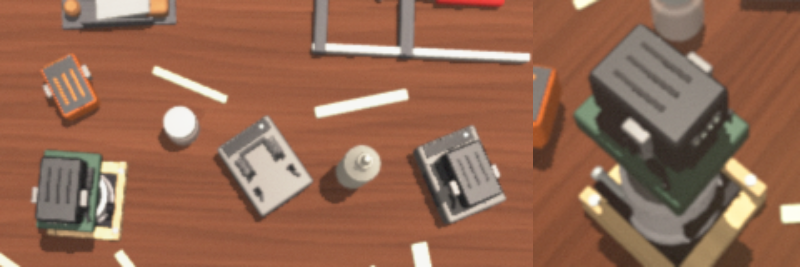

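```bash
python3 - <<'E'
from reg import *
A=(548.7,2.8,np.radians(35.7)); B=(544.3,-260.3,np.radians(23.3))
for cam in("top","side"):
    d=optics.capture(cam); i0=cv2.imread(f"pics/{cam}0.png"); i1=cv2.imread(f"pics/{cam}6.png")
    for n,a,b,z,h,w in(("box B0-A1",i1,i0,45,52,40),("box B0-A1",i1,i0,45,58,46),("pack B1-A0",i0,i1,101,40,26),("pack B1-A0",i0,i1,101,38,22)):
        try: print(cam,n,reg(patch(d,a,*A,z,h,w),patch(d,b,*B,z,h,w)))
        except Exception as e: print(cam,n,"fail")
E
```

```text
top box B0-A1 [-0.09  0.4  -0.05  0.94]
top box B0-A1 [ 0.05  0.69 -0.06  0.96]
top pack B1-A0 [-0.19 -0.7  -0.03  0.87]
top pack B1-A0 [-0.42 -1.   -0.64  0.86]
side box B0-A1 [ 0.05 -2.46 -0.12  0.89]
side box B0-A1 [-0.14 -1.83  0.27  0.77]
side pack B1-A0 [ 0.62 -2.77  1.41  0.85]
side pack B1-A0 [ 0.61 -2.92  0.81  0.83]
```

The flat pack sits on charger B within about 1 mm of where the charged pack sat on charger A, so both packs are home. I'm handing in.

```bash
python3 -c "
from cell import bot
print(bot.finish_job())"
```

```text
the job is handed in; nothing more can be done
None
```

Both packs are swapped and the job is handed in, with about 23 s of the 67 s used. No verdict was reported. The flat pack is on the charger that was empty, the charged pack is on the router, and the gripper is open and well clear of everything.

- **Seating:** Each pack was pushed until it met its stop, at about 22–25 N, before I let go.
- **Router pack:** It sits within 0.3 mm and 0.7° of where the flat pack was at the start, in both cameras.
- **Charger pack:** It matches the other charger's original home position to about 0.8 mm along the slide and about 1.5 mm sideways. An earlier, cruder edge fit had put it about 4 mm short. I set that aside because it disagreed with the image comparison and the stop force.
- **Locking:** The buttons look out in the pictures, but I did not pull on either pack to test the lock.
- **Set-down on the charger:** The flat pack first landed on a lip, with up to about 42 N at the wrist. I moved it back 3 mm and it dropped into place.
- **Bystanders:** The glue bottle and jar have not moved (under 0.1 mm). I did not measure the clamp or plane, but the arm never went near them.

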